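# Set up the rolling bench for the next batch

### The job

Set this bench up for the next batch: lay the grooved mould block in the middle of the bare wooden pressing board, lengthwise like the board, close it squarely with its battened lid, and stand the iron weight on the middle of the lid, between the battens. Then lay the drilled brass gauge flat on the table midway between the pressing board and the trimmer stand, and fit the bare-metal cam fully home on the stand's flatted shaft; the order of these jobs is yours. Leave the amber jar where it stands.

Things in the scene. Friction and masses are not known exactly. Their poses are not given: they have to be found in the camera images.
- board_top (a point): the pressing board: a bare, flat, mid-brown wooden slab fixed to the table, 120 (its x) x 100 (its y) x 12 mm thick. The point is the centre of its top face, z up. The trimmer stand always lies along its y axis (either side), 280 mm from centre to centre; the spot for the gauge is half-way.
- shaft_foot (a point): the trimmer stand: green plate fixed to the table, 90 (its x) x 100 (its y) x 12 mm, with an upright steel D shaft in its middle. Point: on the shaft axis at the plate top, z up. The shaft stands 32 mm over the plate, 20 mm diameter, tapered over its top 6 mm; its flat faces the stand's +x, 4 mm from the axis; a brass line on the plate points the same way.
- mould_c (a point): the mould block, loose: pale wood, 100 (x) x 56 (y) x 28 mm high, three open grooves 13 mm wide and 12 mm deep along x in its top. The point is its centre, half-way up (14 mm over its underside), z up. 0.14 kg; gripped across its 56 mm.
- lid_c (a point): the mould's lid, loose: a pale flat board 100 (x) x 56 (y) x 14 mm with two darker battens across its ends on top (each 10 mm wide, 8 mm high, 80 mm clear between them). The point is the centre of the 14 mm board (7 mm over its flat underside), z up. 0.10 kg; gripped across its 56 mm.
- weight_c (a point): the iron weight, loose: dark, round, 52 mm high: body 50 mm diameter up to 24 mm, a neck, and a knob 28 mm diameter from 36 mm to the top. The point is on its axis half-way up (26 mm over its underside), z up. 0.42 kg; gripped by the knob.
- gauge_c (a point): the ring gauge, loose: a brass block 76 (x) x 36 (y) x 22 mm high with a row of three upright through holes of 12, 16 and 19 mm. The point is its centre, half-way up, z up. 0.25 kg.
- cam_c (a point): the cam, loose bare metal, 36 mm high: plate 10 mm thick, 25 mm radius, one lobe reaching 44 mm to its +x; on it a round hub, 38 mm diameter, 26 mm high, to grip. D bore right through, 23 mm diameter, flat on the lobe side (+x) 5.5 mm from the axis. Point: on the bore axis half-way up (18 mm), z up. It goes fully down only with its x along the stand's x (to 0.15 rad). 0.22 kg.
- jar_c (a point): an amber glass jar with a white cap, loose, 50 mm diameter, 50 mm high; not to be moved. The point is its centre, half-way up.
There are look-alikes about, which are no part of the job. What is shaped like the part that bears cam_c but pink is not meant. Leave any pink look-alike of the part that bears lid_c alone.

How it is judged:
By the outcome, as a careful person would: the job done as asked, in the order asked, and still so for the second after the job is handed in, with the robot touching nothing.
It also fails if it takes over 125 s, if anything falls off the work surface, if the arm or the gripper's body presses on something with over 40 N, if the wrist force passes 120 N, or if a joint passes its speed limit or range.

### The arm

A 6-joint arm with a two-finger parallel gripper is mounted at the origin on the work surface. World frame = base frame: x ahead of the robot, y to its left, z up, the work surface at z = 0. Lengths are in m, angles in rad, forces in N, time in s.
With the tool pointing down it reaches from about 0.35 to 0.85 m from the base axis. Payload 8.1 kg.
Tool frame: the origin (TCP) lies at the very end of the fingers, on their centre line; the grasp point (between the pads) lies bot.grip_depth behind it (bot.grip_depth is the distance from the TCP to the grasp point, in m); z points along the fingers, y is the direction in which the jaws open and shut (so a half turn about z gives the same grasp; the last joint's range is limited). The gripper opens to 85 mm and grips with 20 to 120 N. Pads are 22 mm wide; open, the fingers measure 114 mm over their backs; the gripper's body (76 mm by 85 mm) begins 54 mm behind the grasp point. The pads swing forward as they close: fully open they stand 13 mm farther back than shut.
Start: joints at [-1.251, 0.13, 1.488, -0, 1.523, -0.085], TCP at [0.236, -0.552, 0.231] pointing down, gripper open.
Joint ranges: [-2.96, 2.96], [-0.89, 2.26], [0.02, 2.5], [-1.34, 4.48], [0, 2.73], [-2.66, 2.66]. Speed limits (rad/s): [2.39, 2.39, 2.79, 3.14, 3.14, 3.14].

### API

Orientations are given as a rotation vector (axis times angle).
In Python, from rig import bot gives the robot as it stands.
- The arm moves only by the tool play_rows, never from a script. Its argument "deltas" is one flat list of numbers, 7 for each row, row after row: the shift along the tool's x, y, z in mm, then the turn, a rotation vector about the tool's x, y, z in degrees, then the opening, from 0 (shut) to 1 (fully open). In form: [tx, ty, tz, wx, wy, wz, gripper, tx, ty, tz, wx, wy, wz, gripper, ...]. A call has 1 to 12 rows; each row shifts and turns the commanded pose from where the row before left it, along the tool's axes as they then stand; what a row does not reach is not made up. A row lasts 1/10 s, in which the tool goes at most 50 mm and 8.59 degrees, less where a joint would pass 70% of its speed; a pose out of reach is approached as far as the arm can. A call with a gripper value outside its range is refused whole. The fingers move at their own pace and stop on an object; "force" is the grip in N (left out, the last holds). Time passes only in rows, so rows that do not move let the fingers close. It gives the time, the measured TCP pose, the force and the opening at its end, in the units of the state.
- bot.sense(): the state, without advancing time (a new reading comes with each control period).
- bot.read_camera(name): name is "scene" or "top" or "wrist"; returns (picture, depth): 420x560x3 uint8, blue, green, red; 420x560 float32, m along the optical axis (not along the pixel's ray), 0 where there is no reading.
- bot.camera_info(name): a dict with "fov_y" (degrees; the focal length in pixels is half the picture's height over the tangent of half this angle, whatever the lens; pixels are square), "cx", "cy" (the principal point, pixels), "dist_coeffs" ([k1, k2, p1, p2, k3] as OpenCV has them; the pictures are not rectified), "rvec" (rotation vector, rad) and "tvec" (3), from world to camera coordinates, as OpenCV has them. Camera axes: x right, y down, z forward; pixel columns grow to the right and rows downward; lengths in m; the calibration is good to about 2 mm. A picture is of the moment at which its call begins: read the wrist's pose just before it. camera_info takes no time and is no camera call; for the wrist camera it gives the pose at the moment of the call.
- bot.sign_off(): hands the job in, once; it reports no verdict.
Trained networks look in the newest picture that a camera, given by its name, has taken for a name from the list of things; names that differ only in an ending like _2 or _b are one class to them, and where a whole thing is asked for, a point or a joint stands for the part that bears it (a point fixed in the world has none). Each returns a list of dicts, best first, with "score" (0 to 1); they miss things now and then, are a little off and sometimes report something else, mostly with a low value. They report only what shows in the picture. A call takes as long as a camera call. They do not tell look-alikes from the thing itself.
- bot.regions_of(camera, label): "mask" (420x560 bool, what is visible of it) and "point" ([column, row] in pixels, amid what is visible of it).
The state is a dict: "time_s": time; "joint_positions": joint angles; "qvel": joint speeds; "effort": joint torques, N m; "position": TCP position; "ee_rot": TCP orientation; "contact_force": force on the tool from outside, world axes, zero at the start; "torque": the same for the moment, N m; "opening": opening from 0.0 (shut) to 1.0 (fully open).
Only numpy, scipy, OpenCV 4.12 (cv2) and the standard library are available. Lean on these libraries where they do the work, as an engineer would, in place of code of your own. Each camera call takes 0.05 s, during which the arm holds its last target. There are 200 camera calls.

## Working session

There is one attempt and no reset: what is moved stays moved. The work goes in short steps, Python scripts to look and compute and a tool call to move; the robot and the scene stay as the last step left them, time stands still between calls to the robot, and variables do not carry over. Pictures are saved under pics/ and viewed, about 12 in all and at most 16, crops included, and the job is handed in when it is done.

Besides the shell and the picture viewer there is one more tool, called after ">>>" by a JSON object that holds its "fn" and its "kwargs", one argument or row to a line. play_rows: Moves the arm, as the interface text tells. Its arguments: {"type":"object","properties":{"deltas":{"type":"array"},"force":{"type":"number"}},"required":["deltas"]}

```bash
mkdir -p pics; ls
cat > h.py <<'E'
import numpy as np, cv2
from rig import bot
from scipy.spatial.transform import Rotation as R
def K(ci):
    f=210/np.tan(np.radians(ci['fov_y'])/2)
    return np.array([[f,0,ci['cx']],[0,f,ci['cy']],[0,0,1.]])
def world(ci,uv,d):
    uv=np.asarray(uv,float).reshape(-1,1,2)
    n=cv2.undistortPoints(uv,K(ci),np.array(ci['dist_coeffs'],float)).reshape(-1,2)
    d=np.asarray(d,float).reshape(-1,1)
    c=np.hstack([n*d,d])
    Rm=cv2.Rodrigues(np.array(ci['rvec'],float))[0]
    return (c-np.array(ci['tvec']))@Rm
def cloud(ci,depth,mask):
    v,u=np.nonzero(mask&(depth>0))
    return world(ci,np.c_[u,v],depth[v,u])
def proj(ci,P):
    return cv2.projectPoints(np.asarray(P,float).reshape(-1,3),np.array(ci['rvec'],float),np.array(ci['tvec'],float),K(ci),np.array(ci['dist_coeffs'],float))[0].reshape(-1,2)
E
python3 - <<'E'
from h import *
print(bot.grip_depth, bot.sense())
for n in ['top','scene']:
    p,d=bot.read_camera(n); ci=bot.camera_info(n); print(n,ci)
    cv2.imwrite(f'pics/{n}0.png',p)
    for l in ['board_top','shaft_foot','mould_c','lid_c','weight_c','gauge_c','cam_c','jar_c']:
        for r in bot.regions_of(n,l):
            m=r['mask']; c=cloud(ci,d,m)
            if len(c)<20: print(l,'few');continue
            zt=np.percentile(c[:,2],95); t=c[c[:,2]>zt-.006]
            rect=cv2.minAreaRect((t[:,:2]*1000).astype(np.float32))
            print(l,round(r['score'],2),np.round(r['point']),m.sum(),'med',np.round(np.median(c,0),3),'ztop',round(zt,3),'rect',np.round(rect[0]),np.round(rect[1]),round(rect[2]))
E
```

```text
pics
0.0187 {'time_s': 0.0, 'joint_positions': array([-1.25139043e+00,  1.31158991e-01,  1.48928948e+00, -1.31183273e-05,
        1.52297204e+00, -8.53763381e-02]), 'qvel': array([ 0.00036207, -0.00113165,  0.00100841, -0.00184436,  0.00016149,
       -0.00091804]), 'effort': array([ 7.49521132e-05, -5.69395137e+01, -5.00557172e+01, -1.64583389e-04,
        1.46433525e-02, -1.67504402e-05]), 'position': array([ 0.23614892, -0.5509821 ,  0.23024011]), 'ee_rot': array([-3.07569175e+00, -6.31134876e-01,  3.55441157e-04]), 'contact_force': array([-0.41370741,  0.37186797,  0.58180169]), 'torque': array([-0.0288668 ,  0.01970374, -0.00471189]), 'opening': 0.9983563726523739}
top {'fov_y': 55.926907936321655, 'cx': 285.212314015473, 'cy': 212.0960930036645, 'dist_coeffs': array([-0.02472613,  0.        ,  0.        ,  0.        ,  0.        ]), 'rvec': array([ 2.19842471, -2.18668073,  0.07600458]), 'tvec': array([-0.04442772,  0.45431195,  1.0010367 ])}
board_top 0.65 [168. 213.] 1008 med [0.45  0.267 0.018] ztop 0.03 rect [449. 268.] [100.  57.] 13
shaft_foot 0.82 [207. 136.] 1316 med [0
[... 1591 characters left out ...]
249. -418.] [ 56. 105.] 82
lid_c 0.65 [181. 237.] 829 med [ 0.443 -0.274  0.014] ztop 0.022 rect [ 438. -274.] [ 55. 105.] 88
weight_c 0.84 [323. 208.] 350 med [0.442 0.081 0.025] ztop 0.052 rect [433.  87.] [25. 23.] 62
gauge_c 0.78 [163. 294.] 661 med [ 0.622 -0.328  0.02 ] ztop 0.022 rect [ 611. -327.] [36. 79.] 89
cam_c 0.85 [187. 207.] 330 med [ 0.331 -0.243  0.019] ztop 0.036 rect [ 321. -243.] [35. 35.] 30
cam_c 0.76 [252. 224.] 467 med [ 0.464 -0.104  0.014] ztop 0.036 rect [ 450. -105.] [36. 41.] 73
cam_c 0.5 [240. 200.] 304 med [ 0.35  -0.11   0.019] ztop 0.036 rect [ 339. -110.] [35. 34.] 7
jar_c 0.77 [442. 230.] 518 med [0.621 0.311 0.031] ztop 0.051 rect [612. 321.] [41. 43.] 30
```

View pics/top0.png

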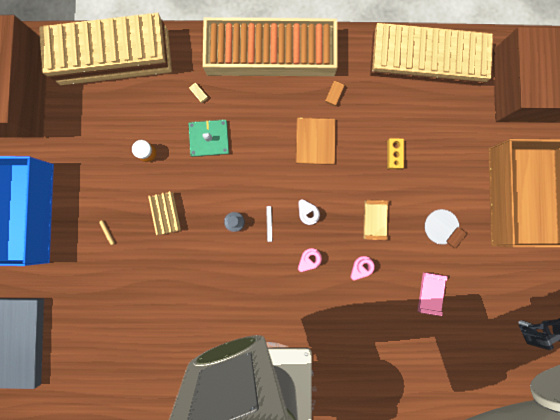

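View pics/scene0.png

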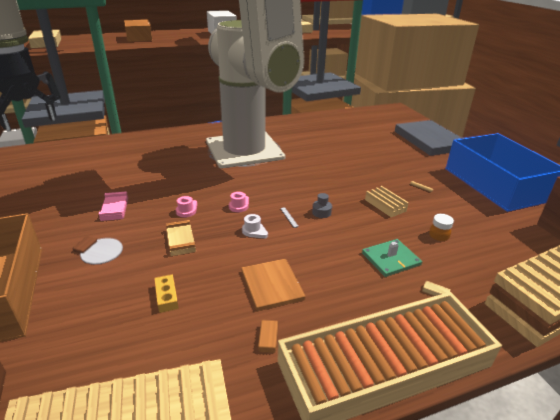

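```bash
cat >> h.py <<'E'
def pose():
    s=bot.sense(); M=R.from_rotvec(s['ee_rot']).as_matrix()
    return s['position'],M,np.degrees(np.arctan2(M[1,0],M[0,0]))
def plan(*wps):
    """wps (x,y,z mm, yaw deg): print turn (wz deg) and then tool-axis shift, from measured pose; first levelled"""
    p,M,yaw=pose(); p=p*1000
    lev=R.from_matrix(M).inv()*R.from_euler('z',yaw,degrees=True)*R.from_rotvec([np.pi,0,0])
    print('at',np.round(p,1),'yaw',round(yaw,2),'level fix',np.round(lev.as_rotvec(degrees=True),2))
    for w in wps:
        t=np.array(w[:3],float); y=w[3]; dy=(y-yaw+180)%360-180; yaw=y
        T=R.from_euler('z',y,degrees=True).as_matrix()@np.diag([1,-1,-1])
        print(' ->',w,'wz',round(-dy,2),'shift',np.round(T.T@(t-p),1),'rows>=',int(np.ceil(max(np.linalg.norm(t-p)/45,abs(dy)/8.5)))); p=t
def look(name,labels,pic=None):
    p,d=bot.read_camera(name); ci=bot.camera_info(name)
    if pic: cv2.imwrite('pics/'+pic,p)
    for l in labels:
        for r in bot.regions_of(name,l):
            c=cloud(ci,d,r['mask'])
            if len(c)<20: continue
            zt=np.percentile(c[:,2],90); t=c[c[:,2]>zt-.005]
            rc=cv2.minAreaRect((t[:,:2]*1000).astype(np.float32))
            print(l,round(r['score'],2),np.round(r['point']),'ztop',round(zt*1000,1),'rect',np.round(rc[0],1),np.round(rc[1],1),round(rc[2],1))
    return p,d,ci
E
python3 - <<'E'
from h import *
ci=bot.camera_info('wrist'); Rm=cv2.Rodrigues(ci['rvec'])[0]; c=-Rm.T@ci['tvec']
p,M,y=pose()
print('cam in tool',M.T@(c-p),'\n',M.T@Rm.T,ci['fov_y'])
plan((560,-326,280,0))
plan((236,-551,231,0),(560,-326,280,0))
E
```

```text
cam in tool [ 0.07791506  0.00240315 -0.14338432] 
 [[-9.35758038e-04 -9.52044971e-01 -3.05956691e-01]
 [ 9.99999509e-01 -7.90794663e-04 -5.97749619e-04]
 [ 3.27135601e-04 -3.05957100e-01  9.52045244e-01]] 58.41583350646979
at [ 236.3 -551.5  231.3] yaw 23.19 level fix [0. 0. 0.]
 -> (560, -326, 280, 0) wz 23.19 shift [ 323.7 -225.5  -48.7] rows>= 9
at [ 236.3 -551.5  231.3] yaw 23.19 level fix [0. 0. 0.]
 -> (236, -551, 231, 0) wz 23.19 shift [-0.3 -0.5  0.3] rows>= 3
 -> (560, -326, 280, 0) wz 0 shift [ 324. -225.  -49.] rows>= 9
```

>>> {"fn": "play_rows", "kwargs": {
  "deltas": [0,0,0,0,0,7.73,1,0,0,0,0,0,7.73,1,0,0,0,0,0,7.73,1,40,-27,-5,0,0,0,1,40,-27,-5,0,0,0,1,40,-27,-5,0,0,0,1,40,-27,-5,0,0,0,1,40,-27,-5,0,0,0,1,40,-27,-5,0,0,0,1,40,-27,-5,0,0,0,1,40,-27,-5,0,0,0,1,40,-27,-5,0,0,0,1],
  "force": 60
}}

```text
time_s: 2.1
position: [0.5978, -0.3071, 0.2766]
ee_rot: [3.141, 0.0, 0.0]
contact_force: [-0.0, -0.8, 1.0]
opening: 1.003
```

Run:
```python
from h import *
look('wrist',['gauge_c','board_top','lid_c'],'w1.png')
plan((612,-326,150,0))
```

```text
gauge_c 0.97 [304. 159.] ztop 23.8 rect [ 615.8 -323.7] [36.1 76.7] 89.0
board_top 0.76 [107. 119.] ztop 14.7 rect [ 648.7 -116. ] [100.9 119.6] 89.0
lid_c 0.73 [253. 292.] ztop 22.5 rect [ 443.3 -271.5] [ 55.3 100.8] 87.8
at [ 597.1 -307.4  275.9] yaw 0.15 level fix [-0.    0.03 -0.  ]
 -> (612, -326, 150, 0) wz 0.15 shift [ 14.9  18.6 125.9] rows>= 3
```

View pics/w1.png

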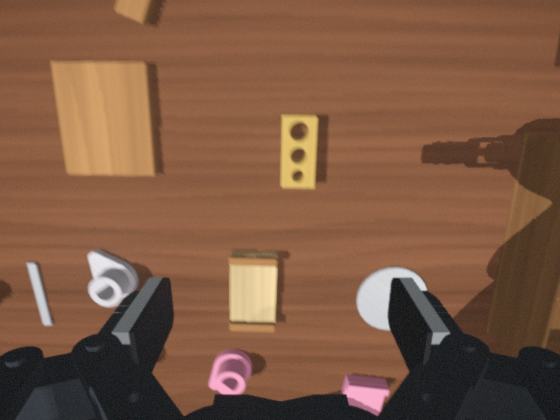

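>>> {"fn": "play_rows", "kwargs": {
  "deltas": [7,9,40,0,0,0.6,1,8,9,45,0,0,0.5,1,0,0,48,0,0,0,1,0,0,48,0,0,0,1,0,0,48,0,0,0,0.8,0,0,42,0,0,0,0.6,0,0,0,0,0,0,0.5,0,0,0,0,0,0,0,0,0,0,0,0,0,0,0,0,0,0,0,0,0,0,0,0,0,0,0,0,0,0,0,0,0,0,0],
  "force": 50
}}

```text
time_s: 3.5
position: [0.6113, -0.3267, 0.0058]
ee_rot: [3.141, -0.03, 0.001]
contact_force: [0.1, -0.0, -2.0]
opening: 0.408
```

Run:
```python
from h import *
s=bot.sense(); print(s['opening'],s['contact_force'])
plan((612,-325,120,-1),(649,20,120,-1),(649,20,5,-1))
p,d,ci=look('top',['gauge_c','board_top','shaft_foot'])
# board / stand by colour + depth
hsv=cv2.cvtColor(p,cv2.COLOR_BGR2HSV)
g=(hsv[...,0]>55)&(hsv[...,0]<90)&(hsv[...,1]>80); g[:100]=0; g[180:]=0; g[:,:180]=0;g[:,240:]=0
c=cloud(ci,d,g); c=c[(c[:,2]<.02)&(c[:,2]>.004)]; print('green',cv2.minAreaRect((c[:,:2]*1000).astype(np.float32)))
v,u=np.mgrid[90:190,270:360]; c=world(ci,np.c_[u.ravel(),v.ravel()],d[90:190,270:360].ravel())
print('table z',np.percentile(c[:,2],[5,50,90]))
```

```text
0.4081135286505807 [ 0.05837836 -0.01284796 -1.95523302]
at [ 611.3 -326.7    5.8] yaw -1.09 level fix [ 0.02 -0.03 -0.  ]
 -> (612, -325, 120, -1) wz -0.09 shift [   0.6   -1.7 -114.2] rows>= 3
 -> (649, 20, 120, -1) wz 0 shift [  31.  -345.6    0. ] rows>= 8
 -> (649, 20, 5, -1) wz 0 shift [  0.   0. 115.] rows>= 3
board_top 0.84 [315. 140.] ztop 15.1 rect [ 641.6 -120.4] [ 99.8 120.8] 88.6
shaft_foot 0.73 [209. 135.] ztop 15.5 rect [647.5 159.5] [91.  99.8] 4.6
green ((648.1768188476562, 159.847900390625), (90.83660888671875, 99.9673843383789), 4.712201118469238)
table z [-0.00215933  0.00136062  0.0131975 ]
```

>>> {"fn": "play_rows", "kwargs": {
  "deltas": [0,0,-40,0,0,0,0,0,0,-40,0,0,0,0,3.5,-43.2,0,0,0,0,0,3.5,-43.2,0,0,0,0,0,3.5,-43.2,0,0,0,0,0,3.5,-43.2,0,0,0,0,0,3.5,-43.2,0,0,0,0,0,3.5,-43.2,0,0,0,0,0,3.5,-43.2,0,0,0,0,0,3.5,-43.2,0,0,0,0,0,0,0,35,0,0,0,0,0,0,35,0,0,0,0]
}}

```text
time_s: 4.9
position: [0.6478, 0.0205, 0.0166]
ee_rot: [3.141, -0.025, 0.007]
contact_force: [0.3, -0.2, -4.0]
opening: 0.409
```

Run:
```python
from h import *
plan((646,20,5.5,-1))
```

```text
at [647.8  20.5  16.6] yaw -0.91 level fix [ 0.01 -0.27 -0.  ]
 -> (646, 20, 5.5, -1) wz 0.09 shift [-1.8  0.5 11.1] rows>= 1
```

>>> {"fn": "play_rows", "kwargs": {
  "deltas": [-1,0,6,0,0,0,0,0,0,4.5,0,0,0,0,0,0,0,0,0,0,0.7,0,0,0,0,0,0,0.7,0,0,-20,0,0,0,0.8,0,0,-40,0,0,0,1,0,0,-45,0,0,0,1,-33,25,-45,0,0,0,1,-33,25,-20,0,0,0,1,-33,25,0,0,0,0,1,-33,25,0,0,0,0,1,-33,25,0,0,0,0,1]
}}

```text
time_s: 6.1
position: [0.4835, -0.1003, 0.1694]
ee_rot: [3.14, -0.03, 0.008]
contact_force: [-0.4, 0.0, -0.5]
opening: 1.002
```

Run:
```python
from h import *
print(np.round(bot.sense()['qvel'],2))
p,d,ci=look('wrist',['cam_c'],'w2.png')
look('top',['gauge_c','board_top','shaft_foot','cam_c'])
plan((451,-104,100,0))
```

```text
[-0.65 -0.8   0.76 -0.    0.05 -0.64]
cam_c 0.78 [278. 223.] ztop 36.1 rect [ 444.9 -109. ] [37.4 37.8] 88.3
cam_c 0.57 [398. 369.] ztop 11.4 rect [ 292.4 -220.7] [25.7 11.8] 11.2
cam_c 0.55 [288. 340.] ztop 36.6 rect [ 332.7 -114.1] [38.7 37.9] 12.5
gauge_c 0.67 [267. 136.] ztop 24.4 rect [644.2  17.6] [77.2 33.8] 0.5
gauge_c 0.66 [233. 223.] ztop 53.5 rect [429.4  87.9] [24.8 27. ] 0.3
shaft_foot 0.82 [210. 135.] ztop 15.4 rect [647.8 159.4] [ 90.4 100.2] 4.9
cam_c 0.67 [310. 213.] ztop 38.0 rect [ 448.7 -104.2] [35.6 35.3] 89.9
cam_c 0.54 [309. 261.] ztop 38.0 rect [ 336.3 -109.3] [34.9 35.5] 0.2
cam_c 0.25 [165. 214.] ztop 29.2 rect [449.1 267.8] [100.1  57.6] 13.1
at [484.9 -98.8 167.9] yaw -1.07 level fix [ 0.02 -0.14 -0.  ]
 -> (451, -104, 100, 0) wz -1.07 shift [-33.9   5.2  67.9] rows>= 2
```

View pics/w2.png

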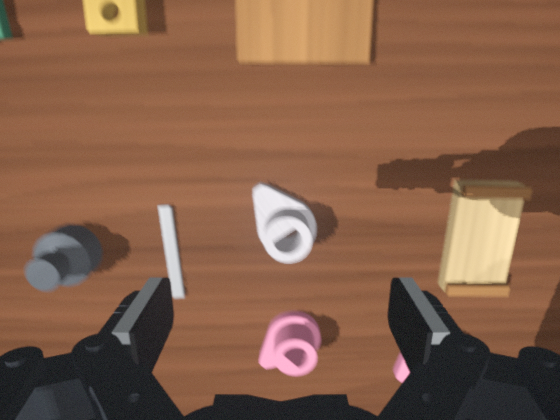

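```bash
cat >> h.py <<'E'
def camfit(name,near):
    p,d=bot.read_camera(name); ci=bot.camera_info(name)
    c=cloud(ci,d,np.ones(d.shape,bool))*1000
    c=c[np.hypot(*(c[:,:2]-near).T)<60]
    z0=np.median(c[:,2][np.abs(c[:,2])<5]); c[:,2]-=z0
    t=c[(c[:,2]>33)&(c[:,2]<40)]; (x,y),r=cv2.minEnclosingCircle(t[:,:2].astype(np.float32))
    pl=c[(c[:,2]>7)&(c[:,2]<12)]; dv=pl[:,:2]-[x,y]; rr=np.hypot(*dv.T); f=dv[(rr>29)&(rr<46)].mean(0)
    print(name,'z0',round(z0,1),'hub',np.round([x,y],1),'r',round(r,1),'n',len(t),'yaw',round(np.degrees(np.arctan2(f[1],f[0])),1),'maxr',round(np.percentile(rr,98),1))
E
python3 - <<'E'
from h import *
camfit('wrist',(449,-104)); camfit('top',(449,-104)); camfit('scene',(449,-104))
plan((451,-104,100,0))
E
```

```text
wrist z0 0.5 hub [ 449.8 -106.3] r 19.3 n 1298 yaw 32.9 maxr 42.3
top z0 0.6 hub [ 448.7 -104.7] r 18.9 n 126 yaw 37.6 maxr 40.5
scene z0 -0.5 hub [ 449.9 -104.3] r 20.5 n 112 yaw 29.1 maxr 43.0
at [484.3 -98.4 166.8] yaw -1.03 level fix [-0.   -0.02  0.  ]
 -> (451, -104, 100, 0) wz -1.03 shift [-33.3   5.6  66.8] rows>= 2
```

Run:
```python
from h import *
plan((484.3,-98.4,166.8,33),(450,-105.5,14,33))
```

```text
at [484.3 -98.4 166.8] yaw -1.03 level fix [-0.   -0.02  0.  ]
 -> (484.3, -98.4, 166.8, 33) wz -34.03 shift [ 0. -0.  0.] rows>= 5
 -> (450, -105.5, 14, 33) wz 0 shift [-32.6 -12.7 152.8] rows>= 4
```

>>> {"fn": "play_rows", "kwargs": {
  "deltas": [0,0,0,0,0,-8.5,1,0,0,0,0,0,-8.5,1,0,0,0,0,0,-8.5,1,0,0,0,0,0,-8.5,1,-16.3,-6.3,30,0,0,0,1,-16.3,-6.4,40,0,0,0,1,0,0,40,0,0,0,1,0,0,30,0,0,0,0.8,0,0,12.8,0,0,0,0.6,0,0,0,0,0,0,0.6,0,0,0,0,0,0,0.6]
}}

```text
time_s: 7.7
position: [0.4504, -0.1061, 0.015]
ee_rot: [3.012, 0.89, 0.001]
contact_force: [0.3, 0.5, 1.1]
opening: 0.602
```

Run:
```python
from h import *
camfit('top',(449,-104))
plan((450,-105.5,14,33))
```

```text
h.py:48: RuntimeWarning: Mean of empty slice.
  pl=c[(c[:,2]>7)&(c[:,2]<12)]; dv=pl[:,:2]-[x,y]; rr=np.hypot(*dv.T); f=dv[(rr>29)&(rr<46)].mean(0)
  ret = um.true_divide(
Traceback (most recent call last):
  File "h.py", line 49, in camfit
    print(name,'z0',round(z0,1),'hub',np.round([x,y],1),'r',round(r,1),'n',len(t),'yaw',round(np.degrees(np.arctan2(f[1],f[0])),1),'maxr',round(np.percentile(rr,98),1))
                                                                                                                                                ~~~~~~~~~~~~~^^^^^^^
IndexError: index -1 is out of bounds for axis 0 with size 0
```

>>> {"fn": "play_rows", "kwargs": {
  "deltas": [0,0,0,0,0,0,0,0,0,0,0,0,0,0,0,0,0,0,0,0,0,0,0,0,0,0,0,0,0,0,-45,0,0,0,0,0,0,-45,0,0,0,0,0,0,-45,0,0,0,0,0,0,0,0,0,7,0,0,0,0,0,0,7,0,0,0,0,0,0,7,0,0,0,0,0,0,7,0]
}}

```text
time_s: 8.85
position: [0.4497, -0.1061, 0.15]
ee_rot: [3.138, 0.127, 0.003]
contact_force: [0.7, -0.2, -1.9]
opening: 0.425
```

Run:
```python
from h import *
print(bot.sense()['opening'])
plan((590,160,150,4.7),(650,160,150,4.7),(650,160,60,4.7))
```

```text
0.42502499127807547
at [ 449.7 -106.1  150. ] yaw 4.62 level fix [ 0.05 -0.1  -0.  ]
 -> (590, 160, 150, 4.7) wz -0.08 shift [ 161.6 -253.7    0. ] rows>= 7
 -> (650, 160, 150, 4.7) wz -0.0 shift [59.8  4.9  0. ] rows>= 2
 -> (650, 160, 60, 4.7) wz -0.0 shift [ 0.  0. 90.] rows>= 2
```

>>> {"fn": "play_rows", "kwargs": {
  "deltas": [23.1,-36.2,-3,0,0,0,0,23.1,-36.2,-3,0,0,0,0,23.1,-36.2,-3,0,0,0,0,23.1,-36.2,-3,0,0,0,0,23.1,-36.2,-3,0,0,0,0,23.1,-36.2,-3,0,0,0,0,23.1,-36.2,-3,0,0,0,0,0,0,0,0,0,0,0,0,0,0,0,0,0,0,0,0,0,0,0,0,0]
}}

```text
time_s: 9.85
position: [0.5885, 0.1597, 0.1701]
ee_rot: [3.138, 0.134, 0.0]
contact_force: [0.0, 0.3, -1.7]
opening: 0.422
```

Run:
```python
from h import *
p,d=bot.read_camera('wrist'); ci=bot.camera_info('wrist'); tp,M,yaw=pose()
cv2.imwrite('pics/w3.png',p)
c=cloud(ci,d,np.ones(d.shape,bool))*1000
z0=np.median(c[:,2][np.abs(c[:,2])<6]); print('z0',z0)
s=c[(np.hypot(*(c[:,:2]-[650,160]).T)<25)&(c[:,2]-z0>38)&(c[:,2]-z0<50)]
print('shaft top',len(s),s.mean(0),s.min(0),s.max(0),cv2.minEnclosingCircle(s[:,:2].astype(np.float32)))
hsv=cv2.cvtColor(p,cv2.COLOR_BGR2HSV); g=(hsv[...,0]>55)&(hsv[...,0]<90)&(hsv[...,1]>80)
q=cloud(ci,d,g)*1000; q=q[(q[:,2]-z0>8)&(q[:,2]-z0<16)]
print('plate',cv2.minAreaRect(q[:,:2].astype(np.float32)),len(q))
# held cam in tool frame
t=(c-tp*1000)@M; h=t[(np.abs(t[:,0])<60)&(np.abs(t[:,1])<30)&(t[:,2]<15)&(t[:,2]>-40)]
print('near tool pts',len(h),np.percentile(h,[2,50,98],axis=0))
camfit('top',(650,160)) if 0 else None
plan((650,160,150,4.7))
```

```text
z0 0.8374245366937019
shaft top 452 [647.41552291 157.46963363  43.17130259] [639.6006721  147.92424357  38.95882731] [653.60732261 167.46708544  46.99384964] ((649.3746948242188, 157.57122802734375), 9.92660903930664)
plate ((649.0573120117188, 157.6646270751953), (88.58075714111328, 99.08783721923828), 4.488463878631592) 13285
near tool pts 17719 [[-14.27597288 -25.48180244 -39.3106368 ]
 [ 11.11057273   1.76443794 -17.29599462]
 [ 40.92096123  25.56194868   7.03376537]]
at [588.5 159.4 170.1] yaw 4.86 level fix [ 0.02 -0.   -0.  ]
 -> (650, 160, 150, 4.7) wz 0.16 shift [61.4  4.4 20.1] rows>= 2
```

View pics/w3.png

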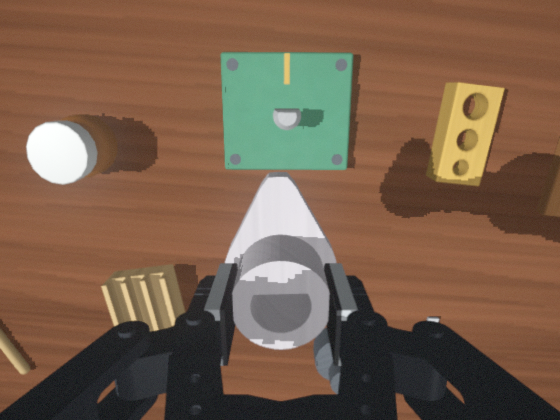

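Run:
```python
from h import *
p,d=bot.read_camera('wrist'); ci=bot.camera_info('wrist'); tp,M,yaw=pose()
c=cloud(ci,d,np.ones(d.shape,bool))*1000
t=(c-tp*1000)@M
b=(np.abs(t[:,0])<60)&(np.abs(t[:,1])<26)
for lo,hi in [(-27,-17)]:
    h=t[b&(t[:,2]>lo)&(t[:,2]<hi)&(np.abs(t[:,1])<17)]
    print('hub top',len(h),np.percentile(h,[1,50,99],axis=0).round(1))
# front rim of the hub: max x for |y|<4 at top
pl=t[b&(t[:,2]>0)&(t[:,2]<12)]; print('plate',len(pl),np.percentile(pl,[1,50,99],axis=0).round(1))
f=pl[pl[:,0]>28]; print('lobe mean',f.mean(0),'tip',pl[pl[:,0]>np.percentile(pl[:,0],98)].mean(0), 'ang',np.degrees(np.arctan2(f[:,1].mean(),f[:,0].mean())))
hist,e=np.histogram(t[b][:,2],bins=np.arange(-45,20,3)); print(dict(zip(e,hist)))
```

```text
hub top 5400 [[-17.2 -15.9 -25. ]
 [  6.3   0.3 -20.6]
 [ 19.5  16.7 -17.3]]
plate 5155 [[-11.  -19.5   0.4]
 [ 23.7   1.8   5.3]
 [ 44.3  24.   11. ]]
lobe mean [35.44783767  1.62655851  5.7480707 ] tip [44.31075104  1.31294402  7.85576254] ang 2.627229703144996
{np.int64(-45): np.int64(255), np.int64(-42): np.int64(726), np.int64(-39): np.int64(568), np.int64(-36): np.int64(340), np.int64(-33): np.int64(332), np.int64(-30): np.int64(329), np.int64(-27): np.int64(307), np.int64(-24): np.int64(1740), np.int64(-21): np.int64(4151), np.int64(-18): np.int64(780), np.int64(-15): np.int64(687), np.int64(-12): np.int64(667), np.int64(-9): np.int64(593), np.int64(-6): np.int64(494), np.int64(-3): np.int64(403), np.int64(0): np.int64(357), np.int64(3): np.int64(3858), np.int64(6): np.int64(803), np.int64(9): np.int64(137), np.int64(12): np.int64(113), np.int64(15): np.int64(22)}
```

Run:
```python
from h import *
plan((648.7,157.7,65,6))
```

```text
at [588.5 159.2 170.1] yaw 4.83 level fix [ 0.01 -0.01 -0.  ]
 -> (648.7, 157.7, 65, 6) wz -1.17 shift [ 59.7   7.8 105.1] rows>= 3
```

>>> {"fn": "play_rows", "kwargs": {
  "deltas": [0,0,0,0,0,-1.2,0,30,3.9,0,0,0,0,0,29.7,3.9,0,0,0,0,0,0,0,40,0,0,0,0,0,0,40,0,0,0,0,0,0,25,0,0,0,0,0,0,0,0,0,0,0,0,0,0,0,0,0,0]
}}

```text
time_s: 10.75
position: [0.6485, 0.1582, 0.0646]
ee_rot: [3.137, 0.167, -0.002]
contact_force: [0.7, 0.1, -1.9]
opening: 0.425
```

Run:
```python
from h import *
plan((648.7,157.7,65,6)); print(bot.sense()['contact_force'])
```

```text
at [648.5 158.2  64.6] yaw 6.09 level fix [0.   0.07 0.  ]
 -> (648.7, 157.7, 65, 6) wz 0.09 shift [ 0.1  0.6 -0.4] rows>= 1
[ 0.74301466  0.09017188 -1.91712446]
```

Descend gently past the shaft top and read the force.

>>> {"fn": "play_rows", "kwargs": {
  "deltas": [0,0.4,4,0,0,0,0,0,0,4,0,0,0,0,0,0,4,0,0,0,0,0,0,3,0,0,0,0,0,0,0,0,0,0,0]
}}

```text
time_s: 11.25
position: [0.6486, 0.1588, 0.0493]
ee_rot: [-3.137, -0.168, 0.001]
contact_force: [0.7, 1.6, -3.3]
opening: 0.425
```

>>> {"fn": "play_rows", "kwargs": {
  "deltas": [0,-0.5,4,0,0,0,0,0,0,4,0,0,0,0,0,0,4,0,0,0,0,0,0,4,0,0,0,0,0,0,3,0,0,0,0,0,0,0,0,0,0,0]
}}

```text
time_s: 11.85
position: [0.6484, 0.1589, 0.0299]
ee_rot: [3.137, 0.167, -0.002]
contact_force: [0.2, 0.2, -2.3]
opening: 0.42
```

>>> {"fn": "play_rows", "kwargs": {
  "deltas": [0,0,1.5,0,0,0,0,0,0,1.5,0,0,0,0,0,0,1,0,0,0,0,0,0,0,0,0,0,0]
}}

```text
time_s: 12.25
position: [0.6492, 0.1591, 0.0281]
ee_rot: [-3.137, -0.167, -0.001]
contact_force: [-4.4, -0.1, 6.4]
opening: 0.42
```

>>> {"fn": "play_rows", "kwargs": {
  "deltas": [0,0,0,0,0,0,0.65,0,0,0,0,0,0,0.65,0,0,0,0,0,0,0.65,0,0,-25,0,0,0,0.7,0,0,-40,0,0,0,1,0,0,-45,0,0,0,1,0,0,-40,0,0,0,1,-37,-31,0,0,0,0,1,-37,-31,0,0,0,0,1,-37,-31,0,0,0,0,1,-37,-31,0,0,0,0,1,0,0,0,0,0,-7,1]
}}

```text
time_s: 13.45
position: [0.4841, 0.2696, 0.1765]
ee_rot: [-3.119, -0.363, 0.003]
contact_force: [0.8, -0.5, 0.7]
opening: 1.0
```

Run:
```python
from h import *
bot.read_camera('top');bot.read_camera('top')
print(np.round(bot.sense()['qvel'],2))
look('wrist',['mould_c'],'w4.png')
p,d,ci=look('top',['cam_c','gauge_c'],'top1.png'); camfit('top',(648,159)); camfit('scene',(648,159))
plan((450,268,40,13))
```

```text
[-0.04  0.03 -0.03 -0.01 -0.    0.12]
mould_c 0.64 [268. 224.] ztop 29.2 rect [451.3 265.7] [101.2  56.1] 12.5
cam_c 0.65 [310. 261.] ztop 37.6 rect [ 336.2 -109.3] [35.  35.3] 0.5
cam_c 0.59 [207. 135.] ztop 49.9 rect [647.8 158.2] [35.8 36.8] 86.7
cam_c 0.59 [360. 268.] ztop 37.5 rect [ 318.2 -243.2] [32.4 33.8] 0.4
gauge_c 0.77 [264. 135.] ztop 24.7 rect [644.1  17.6] [76.3 33.8] 0.6
top z0 0.6 hub [644.1 155.5] r 16.7 n 29 yaw -142.8 maxr 58.6
scene z0 -0.4 hub [654.  156.9] r 18.5 n 53 yaw -50.0 maxr 57.5
at [489.2 266.  176.7] yaw 12.96 level fix [0.   0.01 0.  ]
 -> (450, 268, 40, 13) wz -0.04 shift [-37.7 -10.8 136.7] rows>= 4
```

View pics/w4.png

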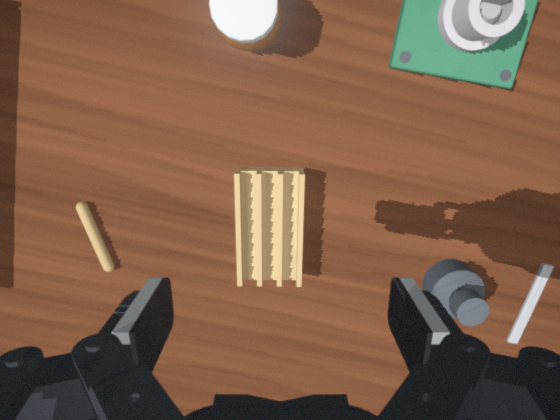

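>>> {"fn": "play_rows", "kwargs": {
  "deltas": [-18.5,-4.5,25,0,0,0,1,-18.6,-4.6,35,0,0,0,1,0,0,42,0,0,0,1,0,0,40,0,0,0,1,0,0,22,0,0,0,0.9,0,0,8.5,0,0,0,0.9,0,0,0,0,0,0,0,0,0,0,0,0,0,0,0,0,0,0,0,0,0,0,0,0,0,0,0,0,0,0,-2,0,0,0,0,0,0,-45,0,0,0,0]
}}

```text
time_s: 15.1
position: [0.4455, 0.2647, 0.046]
ee_rot: [3.117, 0.358, -0.018]
contact_force: [-0.6, 0.6, -1.5]
opening: 0.638
```

Run:
```python
from h import *
s=bot.sense(); print(s['opening'],s['contact_force'])
look('scene',['mould_c'])
plan((451,266.5,130,-1.2),(645,-121,130,-1.2),(645,-121,16,-1.2))
```

```text
0.6378751331977458 [-0.55132492  0.56216924 -1.53519637]
mould_c 0.72 [386. 187.] ztop 68.4 rect [450.8 258.5] [98.4 69.8] 14.4
at [454.  268.8  57.1] yaw 13.11 level fix [-0.1  -0.48  0.  ]
 -> (451, 266.5, 130, -1.2) wz 14.31 shift [ -3.    2.4 -72.9] rows>= 2
 -> (645, -121, 130, -1.2) wz -0.0 shift [202.1 383.4   0. ] rows>= 10
 -> (645, -121, 16, -1.2) wz -0.0 shift [  0.   0. 114.] rows>= 3
```

>>> {"fn": "play_rows", "kwargs": {
  "deltas": [0,0,-36,0,0,7.15,0,0,0,-36,0,0,7.15,0,20,38.3,0,0,0,0,0,20,38.3,0,0,0,0,0,20,38.3,0,0,0,0,0,20,38.3,0,0,0,0,0,20,38.3,0,0,0,0,0,20,38.3,0,0,0,0,0,20,38.3,0,0,0,0,0,20,38.3,0,0,0,0,0,20,38.3,0,0,0,0,0,20,38.3,0,0,0,0]
}}

```text
invalid input at $.deltas: expected a multiple of 7 numbers
```

Run:
```python
from h import *
bot.read_camera('top'); bot.read_camera('top'); bot.read_camera('top'); bot.read_camera('top')
p,d=bot.read_camera('wrist'); ci=bot.camera_info('wrist'); tp,M,yaw=pose()
c=cloud(ci,d,np.ones(d.shape,bool))*1000; t=(c-tp*1000)@M
h=t[(np.abs(t[:,0])<70)&(np.abs(t[:,1])<22)&(np.abs(t[:,2])<40)]
print(np.percentile(h,[1,50,99],axis=0).round(1)); 
hh=np.histogram(h[:,2],bins=np.arange(-40,42,4)); print(list(zip(hh[1],hh[0])))
cv2.imwrite('pics/w5.png',p)
look('scene',['mould_c','board_top'])
plan((645,-121,16,-1.2))
```

```text
[[-48.1 -21.8 -24.5]
 [ 11.2  -1.2 -11.8]
 [ 50.   21.5  -0.3]]
[(np.int64(-40), np.int64(0)), (np.int64(-36), np.int64(0)), (np.int64(-32), np.int64(0)), (np.int64(-28), np.int64(1169)), (np.int64(-24), np.int64(4925)), (np.int64(-20), np.int64(763)), (np.int64(-16), np.int64(4622)), (np.int64(-12), np.int64(14829)), (np.int64(-8), np.int64(261)), (np.int64(-4), np.int64(231)), (np.int64(0), np.int64(213)), (np.int64(4), np.int64(46)), (np.int64(8), np.int64(0)), (np.int64(12), np.int64(0)), (np.int64(16), np.int64(0)), (np.int64(20), np.int64(0)), (np.int64(24), np.int64(0)), (np.int64(28), np.int64(0)), (np.int64(32), np.int64(0)), (np.int64(36), np.int64(0))]
mould_c 0.82 [396. 186.] ztop 72.7 rect [453.8 267.9] [94.2 59.9] 13.3
board_top 0.92 [272. 283.] ztop 12.5 rect [ 644.1 -119.5] [ 97.6 120.7] 88.9
board_top 0.57 [392. 249.] ztop 47.4 rect [650.8 158.1] [36.1 41.6] 57.5
at [449.5 266.6  50.1] yaw 13.1 level fix [0.02 0.12 0.  ]
 -> (645, -121, 16, -1.2) wz 14.3 shift [203.6 383.4  34.1] rows>= 10
```

View pics/w5.png

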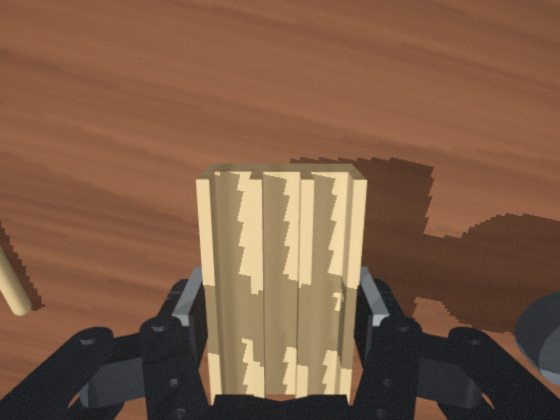

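>>> {"fn": "play_rows", "kwargs": {
  "deltas": [0,0,-36,0,0,7.15,0,0,0,-36,0,0,7.15,0,20,38.3,0,0,0,0,0,20,38.3,0,0,0,0,0,20,38.3,0,0,0,0,0,20,38.3,0,0,0,0,0,20,38.3,0,0,0,0,0,20,38.3,0,0,0,0,0,20,38.3,0,0,0,0,0,20,38.3,0,0,0,0,0,20,38.3,0,0,0,0,0,20,38.3,0,0,0,0,0]
}}

```text
time_s: 16.8
position: [0.6424, -0.1217, 0.1222]
ee_rot: [-3.141, 0.033, 0.002]
contact_force: [1.9, -0.5, -0.7]
opening: 0.643
```

Run:
```python
from h import *
for i in range(4): bot.read_camera('top')
p,d=bot.read_camera('wrist'); ci=bot.camera_info('wrist'); tp,M,yaw=pose()
c=cloud(ci,d,np.ones(d.shape,bool))*1000; t=(c-tp*1000)@M
h=t[(np.abs(t[:,0])<70)&(np.abs(t[:,1])<22)&(t[:,2]>-27)&(t[:,2]<8)]
print(np.percentile(h,[1,50,99],axis=0).round(1), bot.sense()['opening'])
plan((642,-121,60,-1.3),(642,-121,17,-1.3))
```

```text
[[-47.7 -21.8 -24.5]
 [ 11.9  -1.1 -11.8]
 [ 50.6  21.5  -0.3]] 0.6424405957834374
at [ 641.7 -119.9  122.1] yaw -1.24 level fix [-0.05  0.11 -0.  ]
 -> (642, -121, 60, -1.3) wz 0.06 shift [ 0.4  1.1 62.1] rows>= 2
 -> (642, -121, 17, -1.3) wz -0.0 shift [ 0.  0. 43.] rows>= 1
```

>>> {"fn": "play_rows", "kwargs": {
  "deltas": [0,1,40,0,0,0,0,0,0,35,0,0,0,0,0,0,20,0,0,0,0,0,0,7,0,0,0,0,0,0,2,0,0,0,0,0,0,0,0,0,0,0,0,0,0,0,0,0,0]
}}

```text
time_s: 17.75
position: [0.6437, -0.1211, 0.0214]
ee_rot: [3.141, -0.032, 0.005]
contact_force: [-0.1, -0.2, -1.9]
opening: 0.644
```

>>> {"fn": "play_rows", "kwargs": {
  "deltas": [-0.5,0,1.5,0,0,0,0,0,0,1.5,0,0,0,0,0,0,1,0,0,0,0,0,0,0,0,0,0,0]
}}

```text
time_s: 18.15
position: [0.6426, -0.1213, 0.0173]
ee_rot: [3.141, -0.033, 0.002]
contact_force: [-4.2, 0.7, 9.3]
opening: 0.639
```

>>> {"fn": "play_rows", "kwargs": {
  "deltas": [0,0,0,0,0,0,0.85,0,0,0,0,0,0,0.85,0,0,0,0,0,0,0.85,0,0,-30,0,0,0,0.85,0,0,-45,0,0,0,1,0,0,-45,0,0,0,1,-33,30.6,-35,0,0,0,1,-33,30.6,0,0,0,0,1,-33,30.6,0,0,0,0,1,-33,30.6,0,0,0,0,1,-33,30.6,0,0,0,0,1,0,0,0,0,0,0,1]
}}

```text
time_s: 19.35
position: [0.4743, -0.2702, 0.1659]
ee_rot: [3.14, -0.04, -0.002]
contact_force: [0.5, 0.0, -0.3]
opening: 1.001
```

Run:
```python
from h import *
look('top',['mould_c','board_top']); look('scene',['mould_c']);bot.read_camera('top')
look('wrist',['lid_c','mould_c'],'w6.png')
look('top',['lid_c']); look('scene',['lid_c'])
plan((437,-275,0,-2))
```

```text
mould_c 0.65 [319. 139.] ztop 41.8 rect [ 640.5 -121.8] [56.  98.3] 88.8
board_top 0.8 [304. 144.] ztop 15.2 rect [ 641.1 -120.1] [ 99.6 119.3] 88.4
board_top 0.34 [318. 139.] ztop 41.6 rect [ 640.4 -121.9] [55.4 97.2] 87.5
board_top 0.32 [231. 221.] ztop 53.8 rect [429.5  88. ] [24.9 27.2] 0.2
lid_c 0.68 [289. 232.] ztop 22.7 rect [ 436.6 -277. ] [ 55.1 101. ] 87.9
mould_c 0.7 [64. 20.] ztop 40.9 rect [ 605.5 -122.9] [57.4 25.8] 88.4
lid_c 0.57 [369. 209.] ztop 23.1 rect [ 466.4 -248.5] [31.  55.6] 26.3
lid_c 0.45 [423. 280.] ztop 510.9 rect [ 334.4 -221.9] [ 0.7 18.6] 56.3
lid_c 0.96 [110. 206.] ztop 20.9 rect [ 249.7 -416.7] [ 56.3 103.3] 80.3
lid_c 0.85 [182. 237.] ztop 20.7 rect [ 437.9 -273.2] [ 55.3 102.9] 88.1
at [ 478.  -266.6  165.9] yaw -1.16 level fix [-0.01  0.01 -0.  ]
 -> (437, -275, 0, -2) wz 0.84 shift [-40.7   9.8 165.9] rows>= 4
```

View pics/w6.png

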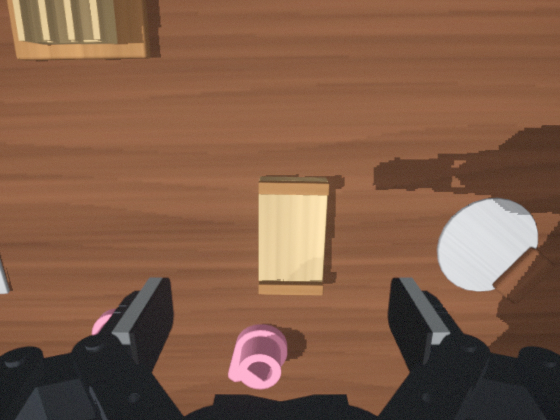

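>>> {"fn": "play_rows", "kwargs": {
  "deltas": [-20,5,25,0,0,0.4,0.9,-20.5,5.5,35,0,0,0.4,0.8,0,0,40,0,0,0,0.8,0,0,35,0,0,0,0.8,0,0,20,0,0,0,0.8,0,0,7,0,0,0,0.8,0,0,1,0,0,0,0.8,0,0,0,0,0,0,0.8,0,0,0,0,0,0,0.8]
}}

```text
time_s: 20.9
position: [0.4383, -0.2773, 0.0047]
ee_rot: [3.139, -0.054, 0.004]
contact_force: [-0.0, 0.7, -0.2]
opening: 0.802
```

Run:
```python
from h import *
plan((437,-276,1,-2)); print(bot.sense()['contact_force'])
```

```text
at [ 438.3 -277.3    4.7] yaw -1.99 level fix [ 0.1  -0.13 -0.  ]
 -> (437, -276, 1, -2) wz 0.01 shift [-1.3 -1.2  3.7] rows>= 1
[-0.0109369   0.65867028 -0.19792443]
```

>>> {"fn": "play_rows", "kwargs": {
  "deltas": [-0.5,-0.5,2,0,0,0,0.8,0,0,2,0,0,0,0.8,0,0,0,0,0,0,0,0,0,0,0,0,0,0,0,0,0,0,0,0,0,0,0,0,0,0,0,0,0,0,0,0,0,0,0,0,0,-10,0,0,0,0,0,0,-20,0,0,0,0,0,0,0,0,0,0,0,0,0,0,0,0,0,0]
}}

```text
time_s: 22.0
position: [0.4369, -0.2762, 0.0293]
ee_rot: [3.14, -0.055, 0.002]
contact_force: [-0.4, 0.4, -1.0]
opening: 0.635
```

Run:
```python
from h import *
p,d=bot.read_camera('wrist'); ci=bot.camera_info('wrist'); tp,M,yaw=pose()
cv2.imwrite('pics/w7.png',p)
c=cloud(ci,d,np.ones(d.shape,bool))*1000; t=(c-tp*1000)@M
h=t[(np.abs(t[:,0])<70)&(np.abs(t[:,1])<22)&(t[:,2]>-27)&(t[:,2]<18)]
print(np.percentile(h,[1,50,99],axis=0).round(1)); print(bot.sense()['contact_force'])
print(cv2.minAreaRect(h[h[:,2]<3][:,:2].astype(np.float32)))
hh=np.histogram(h[:,2],bins=np.arange(-28,20,2)); print(dict(zip(hh[1].tolist(),hh[0].tolist())))
plan((643,-121.5,120,-1.3))
```

```text
[[-40.1 -21.5 -24.3]
 [ 11.6   0.1 -15.6]
 [ 50.5  21.6  -6. ]]
[-0.30629296 -0.21812469 -1.11518345]
((4.404502868652344, 0.0009918212890625), (43.9954833984375, 92.70295715332031), 89.99526977539062)
{-28: 1, -26: 546, -24: 3464, -22: 571, -20: 549, -18: 3384, -16: 17024, -14: 261, -12: 148, -10: 132, -8: 141, -6: 132, -4: 110, -2: 24, 0: 0, 2: 0, 4: 0, 6: 0, 8: 0, 10: 0, 12: 0, 14: 0, 16: 0}
at [ 436.3 -275.7   28.6] yaw -2.0 level fix [-0.01  0.01 -0.  ]
 -> (643, -121.5, 120, -1.3) wz -0.7 shift [ 203.1 -158.9  -91.4] rows>= 7
```

View pics/w7.png

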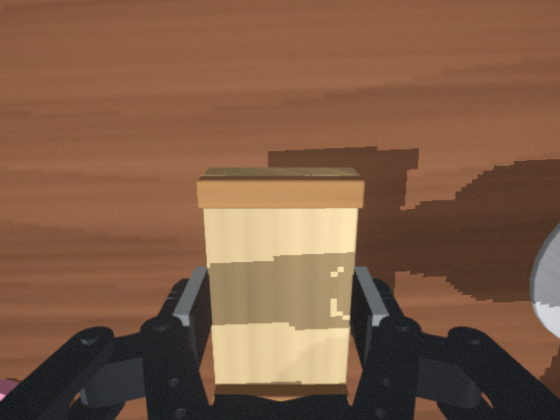

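>>> {"fn": "play_rows", "kwargs": {
  "deltas": [0,0,-35,0,0,-0.7,0,0,0,-40,0,0,0,0,33.8,-26.5,0,0,0,0,0,33.8,-26.5,0,0,0,0,0,33.8,-26.5,0,0,0,0,0,33.8,-26.5,0,0,0,0,0,33.8,-26.5,0,0,0,0,0,33.7,-26.5,0,0,0,0,0,0,0,20,0,0,0,0,0,0,20,0,0,0,0,0,0,0,0,0,0,0,0,0,0,0,0,0,0]
}}

```text
time_s: 23.25
position: [0.6416, -0.1213, 0.0625]
ee_rot: [-3.141, 0.036, 0.005]
contact_force: [-0.8, -0.2, -1.2]
opening: 0.637
```

Run:
```python
from h import *
plan((642.6,-121.3,38,-1.25)); print(bot.sense()['contact_force'])
p,d=bot.read_camera('wrist'); ci=bot.camera_info('wrist'); tp,M,yaw=pose()
c=cloud(ci,d,np.ones(d.shape,bool))*1000; t=(c-tp*1000)@M
h=t[(np.abs(t[:,0])<70)&(np.abs(t[:,1])<22)&(t[:,2]>-27)&(t[:,2]<18)]
print(np.percentile(h,[1,50,99],axis=0).round(1))
```

```text
at [ 641.6 -121.3   62.5] yaw -1.3 level fix [-0.05  0.18 -0.  ]
 -> (642.6, -121.3, 38, -1.25) wz -0.05 shift [ 1.   0.  24.5] rows>= 1
[-0.83149554 -0.207385   -1.18081909]
[[-40.2 -21.6 -24.2]
 [ 11.6   0.1 -15.6]
 [ 50.4  21.6  -5.8]]
```

>>> {"fn": "play_rows", "kwargs": {
  "deltas": [1,0,10,0,0,0,0,0,0,8,0,0,0,0,0,0,3,0,0,0,0,0,0,2,0,0,0,0,0,0,1,0,0,0,0,0,0,0,0,0,0,0,0,0,0,0,0,0,0]
}}

```text
time_s: 24.0
position: [0.644, -0.1216, 0.0403]
ee_rot: [3.141, -0.036, 0.001]
contact_force: [0.6, -0.8, -0.1]
opening: 0.636
```

>>> {"fn": "play_rows", "kwargs": {
  "deltas": [-1,0,1,0,0,0,0,0,0,1.5,0,0,0,0,0,0,0.5,0,0,0,0,0,0,0,0,0,0,0]
}}

```text
time_s: 24.4
position: [0.6432, -0.1216, 0.0394]
ee_rot: [3.141, -0.035, 0.001]
contact_force: [-8.3, 2.2, 13.8]
opening: 0.64
```

>>> {"fn": "play_rows", "kwargs": {
  "deltas": [0,0,-1,0,0,0,0.8,0,0,0,0,0,0,0.8,0,0,0,0,0,0,0.8,0,0,-30,0,0,0,0.8,0,0,-45,0,0,0,1,0,0,-45,0,0,0,1,10,0,-30,0,0,0,1,0,0,0,0,0,0,1,0,0,0,0,0,0,1,0,0,0,0,0,0,1]
}}

```text
time_s: 25.4
position: [0.6517, -0.1215, 0.1858]
ee_rot: [-3.141, 0.036, 0.005]
contact_force: [-0.7, -0.2, -0.2]
opening: 1.001
```

Run:
```python
from h import *
look('wrist',['lid_c','mould_c','board_top'],'w8.png')
look('top',['weight_c']); look('scene',['weight_c'])
plan((470,88,180,0))
```

```text
lid_c 0.65 [281. 201.] ztop 62.4 rect [ 643.4 -123.8] [ 55.7 100. ] 88.7
mould_c 0.8 [280. 137.] ztop 29.4 rect [ 692.3 -124.3] [54.2  1.2] 88.4
weight_c 0.69 [233. 222.] ztop 53.7 rect [422.1  51.9] [99.4 26.1] 78.9
weight_c 0.56 [322. 210.] ztop 51.0 rect [430.3  87.3] [25.9 27.6] 60.3
at [ 652.6 -121.7  187.5] yaw -1.3 level fix [-0.01  0.04 -0.  ]
 -> (470, 88, 180, 0) wz -1.3 shift [-182.6 -209.7    7.5] rows>= 7
```

View pics/w8.png

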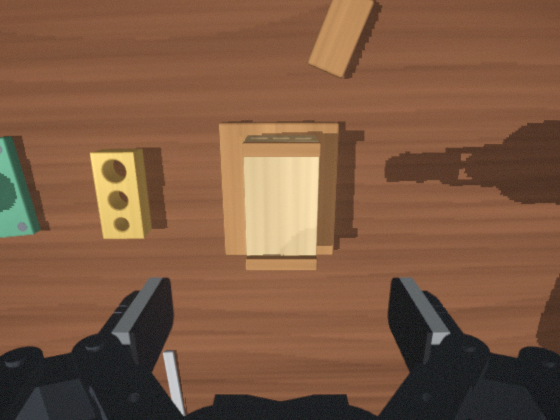

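>>> {"fn": "play_rows", "kwargs": {
  "deltas": [0,0,0,0,0,-1.3,1,-26,-30,0,0,0,0,1,-26,-30,0,0,0,0,1,-26,-30,0,0,0,0,1,-26,-30,0,0,0,0,1,-26,-30,0,0,0,0,1,-26,-30,0,0,0,0,1,-26,-30,0,0,0,0,1,0,0,0,0,0,0,1,0,0,0,0,0,0,1,0,0,0,0,0,0,1]
}}

```text
time_s: 26.9
position: [0.4714, 0.0878, 0.1884]
ee_rot: [3.141, 0.001, 0.002]
contact_force: [0.5, 0.2, -0.1]
opening: 1.001
```

Run:
```python
from h import *
p,d,ci=look('wrist',['weight_c'])
c=cloud(ci,d,np.ones(d.shape,bool))*1000
t=c[(np.hypot(*(c[:,:2]-[430,87]).T)<30)&(c[:,2]>49)&(c[:,2]<58)]
print(len(t),cv2.minEnclosingCircle(t[:,:2].astype(np.float32)))
plan((430,87.5,30,0))
```

```text
weight_c 0.75 [280. 230.] ztop 53.0 rect [430.6  86.3] [27.1 27. ] 53.8
weight_c 0.59 [370.   7.] ztop 23.3 rect [610.4  16.2] [36.3  7.6] 89.9
897 ((430.1096496582031, 86.57506561279297), 14.119783401489258)
at [471.4  87.5 188.1] yaw -0.05 level fix [ 0.01 -0.01 -0.  ]
 -> (430, 87.5, 30, 0) wz -0.05 shift [-41.4   0.  158.1] rows>= 4
```

>>> {"fn": "play_rows", "kwargs": {
  "deltas": [-20,0.2,25,0,0,0,1,-21.4,0.2,35,0,0,0,0.8,0,0,40,0,0,0,0.6,0,0,35,0,0,0,0.6,0,0,18,0,0,0,0.6,0,0,5,0,0,0,0.5,0,0,0,0,0,0,0.3,0,0,0,0,0,0,0,0,0,0,0,0,0,0,0,0,0,0,0,0,0,0,0,0,0,0,0,0,0,0,0,0,0,0,0],
  "force": 60
}}

```text
time_s: 28.2
position: [0.4295, 0.0879, 0.0303]
ee_rot: [-3.142, -0.0, -0.001]
contact_force: [-0.6, -0.5, -4.8]
opening: 0.3
```

>>> {"fn": "play_rows", "kwargs": {
  "deltas": [0,0,-10,0,0,0,0,0,0,-40,0,0,0,0,0,0,-45,0,0,0,0,0,0,-35,0,0,0,0,0,0,0,0,0,0,0,0,0,0,0,0,0,0]
}}

```text
time_s: 28.8
position: [0.4302, 0.0879, 0.1613]
ee_rot: [-3.141, -0.0, -0.005]
contact_force: [-0.2, -0.7, -4.3]
opening: 0.299
```

Run:
```python
from h import *
s=bot.sense(); print(s['opening'],s['contact_force'])
p,d=bot.read_camera('wrist'); ci=bot.camera_info('wrist'); tp,M,yaw=pose()
cv2.imwrite('pics/w9.png',p)
c=cloud(ci,d,np.ones(d.shape,bool))*1000; t=(c-tp*1000)@M
h=t[(np.abs(t[:,0])<40)&(np.abs(t[:,1])<26)&(t[:,2]>-35)&(t[:,2]<28)]
print(np.percentile(h,[1,50,99],axis=0).round(1))
k=h[(h[:,2]<-18)&(np.abs(h[:,1])<10)]; print('knob top',np.percentile(k,[2,50,98],axis=0).round(1))
plan((643,-121.5,150,0),(643,-121.5,90,0))
```

```text
0.29927669711865923 [-0.19727247 -0.74759578 -4.278555  ]
[[-10.4 -22.8 -33.7]
 [ 11.3   1.7 -16. ]
 [ 25.5  25.   25.3]]
knob top [[-11.   -9.3 -24.2]
 [  3.1   0.7 -23. ]
 [ 14.7   9.6 -19.1]]
at [429.   87.8 159.6] yaw 0.01 level fix [0.   0.02 0.  ]
 -> (643, -121.5, 150, 0) wz 0.01 shift [214.  209.3   9.6] rows>= 7
 -> (643, -121.5, 90, 0) wz 0 shift [ 0.  0. 60.] rows>= 2
```

View pics/w9.png

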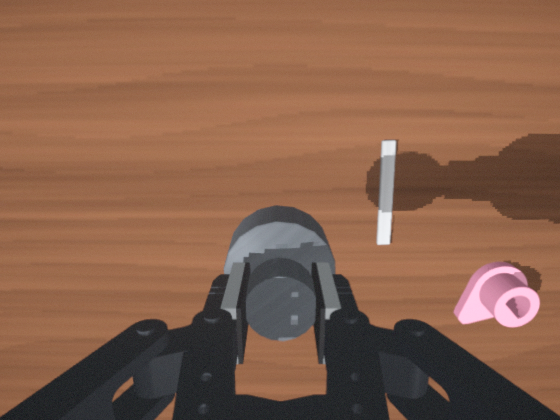

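>>> {"fn": "play_rows", "kwargs": {
  "deltas": [30.5,29.9,0,0,0,0,0,30.5,29.9,0,0,0,0,0,30.5,29.9,0,0,0,0,0,30.5,29.9,0,0,0,0,0,30.5,29.9,0,0,0,0,0,30.5,29.9,0,0,0,0,0,30.5,29.9,0,0,0,0,0,0,0,30,0,0,0,0,0,0,30,0,0,0,0,0,0,5,0,0,0,0,0,0,0,0,0,0,0,0,0,0,0,0,0,0]
}}

```text
time_s: 30.05
position: [0.6432, -0.1213, 0.0958]
ee_rot: [3.141, 0.001, 0.001]
contact_force: [0.3, -0.7, -2.6]
opening: 0.299
```

Run:
```python
from h import *
plan((642.5,-121.5,85,0)); print(bot.sense()['contact_force'])
```

```text
at [ 643.2 -121.3   95.8] yaw 0.02 level fix [ 0.01 -0.03 -0.  ]
 -> (642.5, -121.5, 85, 0) wz 0.02 shift [-0.7  0.2 10.8] rows>= 1
[ 0.32644315 -0.68884669 -2.64224811]
```

>>> {"fn": "play_rows", "kwargs": {
  "deltas": [-0.5,0,4,0,0,0,0,0,0,4,0,0,0,0,0,0,1.5,0,0,0,0,0,0,1,0,0,0,0,0,0,0.5,0,0,0,0,0,0,0,0,0,0,0]
}}

```text
time_s: 30.65
position: [0.6426, -0.1214, 0.0842]
ee_rot: [3.142, 0.0, 0.0]
contact_force: [0.7, -0.5, -2.9]
opening: 0.3
```

>>> {"fn": "play_rows", "kwargs": {
  "deltas": [0,0,1,0,0,0,0,0,0,0.5,0,0,0,0,0,0,0,0,0,0,0]
}}

```text
time_s: 30.95
position: [0.643, -0.1214, 0.0841]
ee_rot: [3.141, 0.0, 0.002]
contact_force: [-4.2, 2.1, 5.5]
opening: 0.304
```

Seated; release, rise and pull back.

>>> {"fn": "play_rows", "kwargs": {
  "deltas": [0,0,0,0,0,0,0.5,0,0,0,0,0,0,0.6,0,0,0,0,0,0,0.6,0,0,-20,0,0,0,0.6,0,0,-40,0,0,0,0.7,0,0,-40,0,0,0,1,-30,20,-10,0,0,0,1,-40,20,0,0,0,0,1,-40,20,0,0,0,0,1,-40,20,0,0,0,0,1,-40,20,0,0,0,0,1,-40,20,0,0,0,0,1]
}}

```text
time_s: 32.15
position: [0.4109, -0.242, 0.1926]
ee_rot: [3.141, 0.001, 0.001]
contact_force: [-0.5, -1.4, 0.5]
opening: 0.998
```

Run:
```python
from h import *
for i in range(5): bot.read_camera('top')
ps=[]
for n in ['top','scene']:
    print(n)
    p,d,ci=look(n,['board_top','shaft_foot','lid_c','mould_c','weight_c','gauge_c','cam_c','jar_c'])
    r=proj(ci,[[.645,.0,.02]])[0].astype(int); k=110
    s=p[max(r[1]-75,0):r[1]+75,r[0]-150:r[0]+150]; ps.append(cv2.resize(s,None,fx=2.6,fy=2,interpolation=cv2.INTER_CUBIC))
w=min(x.shape[1] for x in ps); cv2.imwrite('pics/fin.png',np.vstack([x[:300,:w] for x in ps]))
```

```text
top
board_top 0.66 [302. 144.] ztop 15.1 rect [ 641.4 -120.3] [100.1 119.5] 88.6
board_top 0.5 [207. 135.] ztop 49.9 rect [647.8 158.1] [36.7 35.6] 44.9
board_top 0.25 [209. 135.] ztop 15.5 rect [647.1 159.6] [ 89.3 100. ] 3.9
shaft_foot 0.72 [206. 144.] ztop 15.2 rect [647.7 159.5] [ 90.5 100.2] 4.3
lid_c 0.94 [428. 288.] ztop 22.2 rect [ 295.7 -330.7] [207.4 108.9] 61.1
lid_c 0.69 [317. 150.] ztop 63.8 rect [ 642.2 -122.3] [ 52.8 100.3] 88.5
mould_c 0.39 [266. 136.] ztop 24.7 rect [643.9  17.6] [77.1 33.8] 0.5
gauge_c 0.79 [266. 136.] ztop 24.8 rect [643.9  17.6] [77.1 33.8] 0.5
gauge_c 0.48 [304. 143.] ztop 14.9 rect [ 641.6 -119.5] [ 99.7 118.4] 87.9
cam_c 0.8 [308. 261.] ztop 37.7 rect [ 336.2 -109.3] [34.9 35.1] 0.3
cam_c 0.54 [207. 135.] ztop 49.7 rect [648.2 158.2] [36.8 36. ] 1.8
jar_c 0.81 [144. 151.] ztop 52.4 rect [609.1 322.4] [43.9 41.6] 62.5
jar_c 0.32 [304. 148.] ztop 15.2 rect [ 641.4 -120.3] [100.1 119.5] 88.6
scene
board_top 0.62 [262. 293.] ztop 12.4 rect [ 645.9 -119.3] [ 99.  117.8] 89.0
shaft_foot 0.61 [387. 261.] ztop 12.5 rect [651.3 160.2] [ 91.  101.5] 4.6
lid_c 0.97 [113. 209.] ztop 20.8 rect [ 251.1 -416.8] [ 55.3 102.6] 81.2
lid_c 0.66 [273. 279.] ztop 61.6 rect [ 644.1 -122.2] [ 54.2 103.2] 89.9
mould_c 0.72 [271. 290.] ztop 34.5 rect [ 655.3 -141.4] [111.3  47.9] 27.8
weight_c 0.82 [274. 261.] ztop 105.1 rect [ 644.2 -121.8] [22.9 28.6] 72.0
gauge_c 0.77 [332. 267.] ztop 22.3 rect [646.2  17.4] [38.2 78.3] 89.5
gauge_c 0.5 [273. 290.] ztop 32.3 rect [ 660.9 -140.6] [103.4  47. ] 30.8
cam_c 0.92 [392. 251.] ztop 47.5 rect [651.4 159.3] [36.7 38.2] 30.9
cam_c 0.88 [239. 201.] ztop 35.3 rect [ 338.8 -109.3] [34.2 38.1] 51.8
cam_c 0.58 [186. 208.] ztop 35.1 rect [ 321.6 -242.4] [34.2 36.3] 3.4
jar_c 0.82 [442. 229.] ztop 50.1 rect [612.2 320.2] [42.2 43.1] 76.7
jar_c 0.65 [332. 267.] ztop 22.2 rect [646.   17.2] [38.  78.3] 88.8
```

View pics/fin.png

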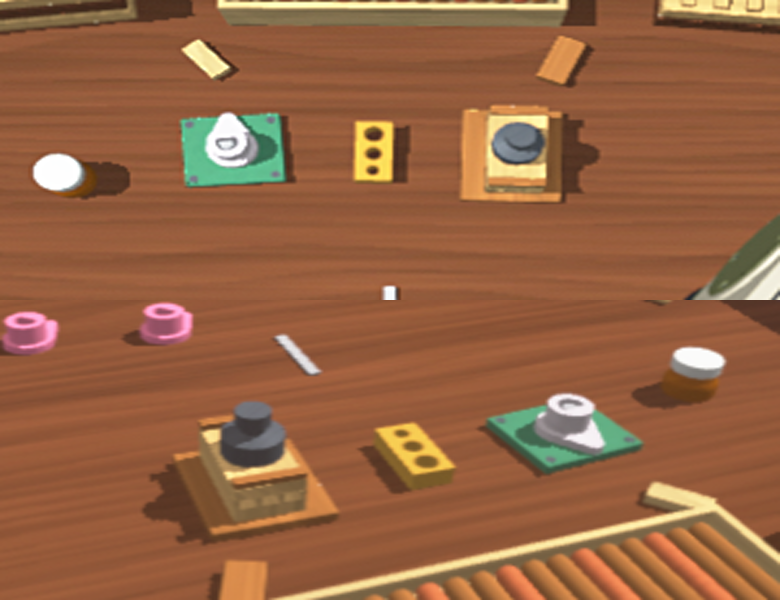

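```bash
python3 -c "
from rig import bot
print(bot.sense()['qvel'].round(3)); print(bot.sign_off())"
```

```text
[ 0.    -0.002 -0.001 -0.    -0.001 -0.001]
the job is handed in; nothing more can be done
None
```

All five jobs are done and handed in at about 33 s on the robot's clock. I did the gauge first, then the cam, then the mould, lid and weight. The amber jar and the pink look-alikes were not touched.

The last checks used the top and scene cameras after the arm had pulled clear and was at rest:

| Item | Result |
|---|---|
| **Mould and lid** | Mould checked before the lid went on: about 1.5 mm off the board's centre, aligned to about 1°. The lid, checked at the end, is 2 to 3 mm off. The scene camera put the lid's angle about 1° different from the top camera. |
| **Weight** | Upright on the lid between the battens. The scene camera put it within 1 mm of the lid's centre; the top-camera network missed it, though the picture shows it there. |
| **Gauge** | Flat on the table, about 2 mm (top camera) to 4 mm (scene camera) from the midpoint, mostly toward the board. |
| **Cam** | Hub top about 48 mm above the table, which is the fully home height. The lobe points along the stand's +x, and it went down with no more than light contact. |

One move call was refused because it was a number short; nothing moved, and I resent it. In the final scene picture the network's mould outline was unusable because the lid and weight hide it, so I relied on the pre-lid check for the mould.

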